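Slide a steel bar under a spring clip

ROBOT

A 7-joint arm with a two-finger parallel gripper is mounted at the origin on the work surface; the furniture and walls round the work are solid. World frame = base frame: x ahead of the robot, y to its left, z up, the work surface at z = 0. Lengths are in mm, angles in rad, forces in N, time in s.
With the tool pointing down it reaches from about 400 to 850 mm from the base axis. Payload 4.4 kg.
Tool frame: the origin (TCP) lies on the centre line of the jaws, within the pads' length; the fingertips stand 14 mm ahead of it and the grasp point (between the pads) lies 5 mm behind it; z points along the fingers, y is the direction in which the jaws open and shut (so a half turn about z gives the same grasp; the last joint's range is limited). The gripper opens to 94 mm and grips with 3 to 60 N. Pads are 16 mm wide; open, the fingers measure 119 mm over their backs; the gripper's body (75 mm by 177 mm) begins 78 mm behind the grasp point.
Start: joints at [-1.39, 0.628, 0.038, 1.517, -0.027, 0.996, -0.02], TCP at [158.771, 630.325, 219.478] pointing down, gripper open.
Joint ranges: [-3.06, 3.06], [-0.37, 2.12], [-1.25, 1.32], [0.18, 2.47], [-1.1, 4.24], [0.23, 1.98], [-2.94, 2.94]. Speed limits (rad/s): [2.57, 2.57, 3.14, 3.14, 3.14, 3.14, 3.14].

INTERFACE

Orientations are given as a 3x3 rotation matrix whose columns are the frame's x, y, z axes.
In Python, from workcell import manip gives the robot as it stands. The module is installed in compiled form; this text tells all that it offers.
- The arm moves only by the shell command python3 -m pendant 'ROWS' [FORCE]. ROWS is JSON, a list of rows, each a list of 3 entries, a list of its own where there are three numbers: the shift along the world's x, y, z in cm, then the turn, a rotation vector about the world's x, y, z in rad, then the opening, from -1 (shut) to 1 (fully open), so that 0 is half open. In form: [[[dx, dy, dz], [ax, ay, az], fingers], ...]. A call has 1 to 20 rows; each row is the pose to reach, as a shift and turn from the pose commanded when the call began; what a row does not reach only later rows make up. A row lasts 1/12 s, in which the tool goes at most 41.7 mm and 7.16 degrees, less where a joint would pass 70% of its speed; a pose out of reach is approached as far as the arm can. A call with a gripper value outside its range is refused whole. The fingers move at their own pace and stop on an object; FORCE is the grip in N (left out, the last holds). Time passes only in rows, so rows that repeat a pose let the fingers close. It gives the time, the measured TCP pose, the force and the opening at its end, in the units of the state.
- manip.state(): the state, without advancing time (a new reading comes with each control period).
- manip.read_camera(name): name is "side" or "top"; returns a dict with "pixels" (400x640x3 uint8, red, green, blue), "fx", "fy", "cx", "cy" (pixels), "pose" (4x4, takes a point from camera to world coordinates). Camera axes: x right, y up, looking along -z (the intrinsics and any distortion apply to the point x, -y, -z); pixel columns grow to the right and rows downward; lengths in mm; the calibration is good to about 2 mm. A picture is of the moment at which its call begins. There is no depth.
- manip.sign_off(): hands the job in, once; it reports no verdict.
Trained networks look in a picture, given as the dict that the camera call returned (one of the last four; its "shot" number tells which), for a name from the list of things; names that differ only in an ending like _2 or _b are one class to them, and where a whole thing is asked for, a point or a joint stands for the part that bears it (a point fixed in the world has none). Each returns a list of dicts, best first, with "conf" (0 to 1); they miss things now and then, are a little off and sometimes report something else, mostly with a low value. They report only what shows in the picture. A call takes as long as a camera call. They do not tell look-alikes from the thing itself.
- manip.look_for(picture, thing): "location" ([column, row] in pixels, amid what is visible of it).
The state is a dict: "time_s": time; "qpos": joint angles; "joint_velocities": joint speeds; "tau": joint torques, N m; "eef_pos": TCP position; "tcp_rot": TCP orientation; "force": force on the tool from outside, world axes, zero at the start; "ft_torque": the same for the moment, N m; "finger_gap": finger opening in mm.
Only numpy, scipy, OpenCV 4.12 (cv2) and the standard library are available. Lean on these libraries where they do the work, as an engineer would, in place of code of your own. Each camera call takes 0.05 s, during which the arm holds its last target.

TASK

Press the long plate of the spring clip down with one fingertip and, while it is held down, push the flat steel bar along the bed with the other fingertip, beneath the clip's raised nose, until it is fully home against the stop. Then let the clip close on the bar and take the hand away. Do not pick the bar up, and leave everything else standing about where it is.

Things in the scene. Friction and masses are not known exactly. Their poses are not given: they have to be found in the camera images.
- fixture: Low clip fixture, 176 x 104 mm, screwed to the bench. Origin: centre of its underside; z up; +x is the way the bar is pushed. Flat bed (top 20 mm above the bench, centre line y = -22 mm) along x between guide rails 32 mm apart that stand 3 mm above the bed; open at the -x end. The clip rocks on a pin along x at y = +3, z = 22 mm; press plate on the +y side, nose over the bed.
- stop_face (a point): Foot of the stop: the dark block across the far (+x) end of the bed, 14 mm high above the bed. This point lies on the bed, in the stop's face, on the bed's centre line (x = +70, y = -22, z = 20 mm of the fixture). Axes as the fixture's.
- nose (a point): Middle of the clip's nose, a small steel finger reaching over the bed at x +56 to +68 mm of the fixture, just before the stop, from the pin side. Shut, its tip is 6 mm above the bed (blocks the 12 mm bar); open, 16 mm. This point moves with the clip. The arm above it tops out 44 mm above the bench shut, about 58 mm open.
- press_point (a point): Where to press: fixed to the fixture at x = -30, y = +23, z = 26 mm, on the middle of the long steel press plate's top (84 x 34 mm; x -72 to +12, y +3 to +37 mm) as it lies held well down (clip at 0.42): level, 6 mm above the bed, 6 mm below the bar's top; it can go 1.5 mm lower. Shut, the plate slopes up to +y and is about 9 mm higher here. A fingertip may slide along it in x.
- clip (a joint): Angle of the spring clip (rad): 0 = shut; 0.42 = plate level, well open; 0.50 = its hard end; the nose clears the bar above about 0.25; about 0.22 = let go with the bar beneath, nose resting on the bar. A spring shuts it: about 2 N on the middle of the plate starts it, 5 N holds it at 0.42; more only jams the sliding fingertip.
- bar: Flat steel bar, 70 x 28 x 12 mm with two 7 mm holes, about 0.17 kg, lying loose on the bed between the rails, its length along the fixture's x. Origin: centre of its underside; its x along its length (rear end, the one to push, at x = -35 mm). It starts 20 to 45 mm short of the stop; home against the stop, its origin is at x = +35 mm of the fixture.
- hex_key: a large L-shaped hex key, 38x100x8 mm, lying beside the fixture; bystander, origin under its centre
- wax_jar: a small round jar with a cream lid, 60 mm across, 46 mm high, left of the hand trimmer; bystander, origin under its centre
- cup: a small aluminium cup, 54 mm across, 36 mm high, beside the far end of the fixture on its press-plate side; bystander, origin under its centre
- pencil: a yellow pencil, 8x136x7 mm, lying across in front of the fixture's open end; bystander, origin under its middle
- tape: a roll of tape lying flat, 70 mm across, 19 mm high, left of the hand trimmer; bystander, origin under its centre
- lube_jar: a small grey jar with a black lid, 66 mm across, 58 mm high, left of the hand trimmer; bystander, origin under its centre
- tray: a shallow grey tray of screws, 74x104x20 mm, left of the hand trimmer; bystander, origin under its centre
Mind the look-alikes: they are no part of the job. What is shaped like the bar but pink is not meant.

How it is judged (in metres and radians):
On the way:
1. the bar is pushed beneath the nose by one finger while another holds the clip open (value of joint clip above 0.2 rad and contact force between the fingers and fixture above 0.5 N and contact force between the fingers and bar above 0.1 N and x of bar in the frame of fixture above 0.0225 m), for 0.1 s.
At the end, for the whole second after the job is handed in: The bar lies flat on the bed with its front end within 3 mm of the stop, and the clip has closed on it (clip angle 0.17 to 0.27), with the hand away (x of bar in the frame of fixture between 0.032 and 0.038 m and y of bar in the frame of fixture between -0.026 and -0.018 m and z of bar in the frame of fixture between 0.017 and 0.0225 m and value of joint clip between 0.17 and 0.27 rad and angle between the x axis of bar and the x axis of fixture, either way round below 0.12 rad and angle between bar's own z axis and vertical below 0.06 rad); the robot touches nothing.
It fails at once if the bar was lifted off the bed or tipped (height (world z) of bar above 0.028 m or height (world z) of bar below 0.012 m or angle between bar's own z axis and vertical above 0.25 rad).
It fails at once if a bystander was moved by more than 15 mm (distance of any of hex_key, wax_jar, cup, pencil, tape, lube_jar, tray from where it was at the start of the episode above 0.015 m).
It also fails if it takes over 38 s, if anything falls off the work surface, if the arm or the gripper's body presses on something with over 40 N, if the wrist force passes 120 N, or if a joint passes its speed limit or range.

## Working session

There is one attempt and no reset: what is moved stays moved. The work goes in short steps, Python scripts to look and compute and a shell command to move; the robot and the scene stay as the last step left them, time stands still between calls to the robot, and variables do not carry over. Pictures are saved under pics/ and viewed, and the job is handed in when it is done.

```bash
mkdir -p pics; python3 - <<'E'
from workcell import manip
import cv2,numpy as np
s=manip.state();print(s)
for n in("side","top"):
    p=manip.read_camera(n)
    cv2.imwrite(f"pics/{n}0.png",p["pixels"][:,:,::-1])
    print(n,{k:v for k,v in p.items() if k!="pixels"})
    for t in["fixture","bar","nose","press_point","stop_face","clip","cup","hex_key","pencil"]:
        try: print(t,[(np.round(d["location"]).tolist(),round(d["conf"],2)) for d in manip.look_for(p,t)])
        except Exception as e: print(t,e)
E
```

```text
{'time_s': 0.0, 'qpos': array([-1.38980952,  0.62931058,  0.03843691,  1.51833122, -0.02702602,
        0.99629105, -0.01999098]), 'joint_velocities': array([-0.0006582 ,  0.000303  ,  0.00054015, -0.00032566,  0.00163827,
        0.00063178,  0.00042204]), 'tau': array([ 3.28437966e-05, -5.49730182e+01,  1.14329539e+00, -1.86632109e+01,
       -5.23406512e-02,  2.35529104e-02,  1.66723912e-04]), 'eef_pos': array([158.59695958, 629.71494519, 218.58879725]), 'tcp_rot': array([[-9.69702319e-01,  2.44289196e-01, -4.48578135e-04],
       [ 2.44289608e-01,  9.69700710e-01, -1.76671044e-03],
       [ 3.39826297e-06, -1.82276618e-03, -9.99998339e-01]]), 'force': array([ 0.07882013, -0.11486579,  0.59061291]), 'ft_torque': array([-0.05249331,  0.03462156, -0.0292692 ]), 'finger_gap': 93.88782343591534}
side {'fx': 475.98401175835977, 'fy': 475.98401175835977, 'cx': 321.09900148536957, 'cy': 209.23190874706515, 'pose': array([[ 4.65018151e-01,  7.58172504e-01, -4.57091428e-01,
         5.37970230e+01],
       [-8.85299524e-01,  3.99229543e-01, -2.38454451e-01,
        -2.41077083e+02],
      
[... 664 characters left out ...]
'cy': 200.38581786709526, 'pose': array([[-1.89460164e-03,  9.85579649e-01, -1.69201554e-01,
         3.28753814e+02],
       [-9.99970413e-01, -3.12871723e-03, -7.02744396e-03,
        -1.67113243e+01],
       [-7.45548957e-03,  1.69183234e-01,  9.85556416e-01,
         9.98932125e+02],
       [ 0.00000000e+00,  0.00000000e+00,  0.00000000e+00,
         1.00000000e+00]]), 'shot': 2}
fixture [([364.0, 202.0], 0.91)]
bar [([433.0, 228.0], 0.66), ([378.0, 200.0], 0.54)]
nose [([364.0, 207.0], 0.89)]
press_point [([365.0, 202.0], 0.66)]
stop_face [([367.0, 201.0], 0.67), ([324.0, 181.0], 0.25)]
clip [([369.0, 208.0], 0.81)]
cup []
hex_key [([406.0, 177.0], 0.62)]
pencil [([390.0, 244.0], 0.73)]
```

```bash
python3 - <<'E'
import cv2
s=cv2.imread("pics/side0.png");t=cv2.imread("pics/top0.png")
cv2.imwrite("pics/sidec.png",cv2.resize(s[170:330,270:470],(800,640),interpolation=cv2.INTER_CUBIC)[:600])
cv2.imwrite("pics/topc.png",cv2.resize(t[130:280,280:480],(800,600),interpolation=cv2.INTER_CUBIC))
E
```

```text
(no output)
```

View pics/side0.png

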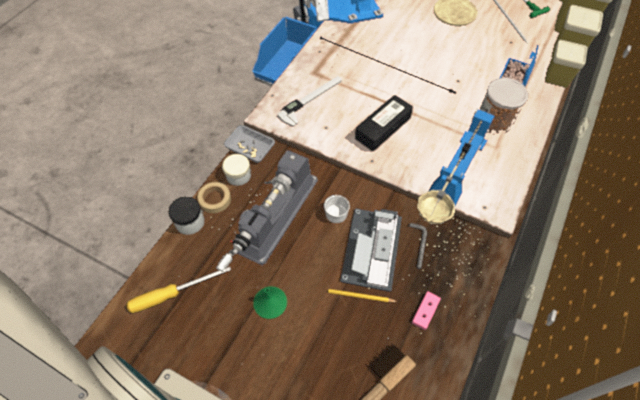

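View pics/top0.png

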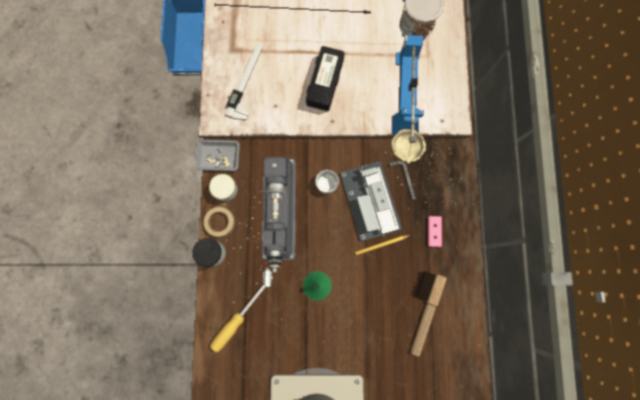

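View pics/sidec.png

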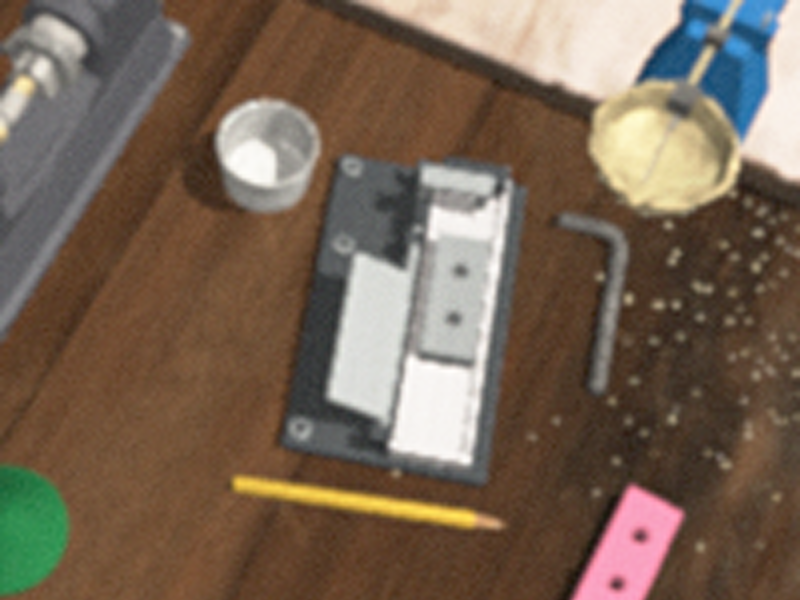

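View pics/topc.png

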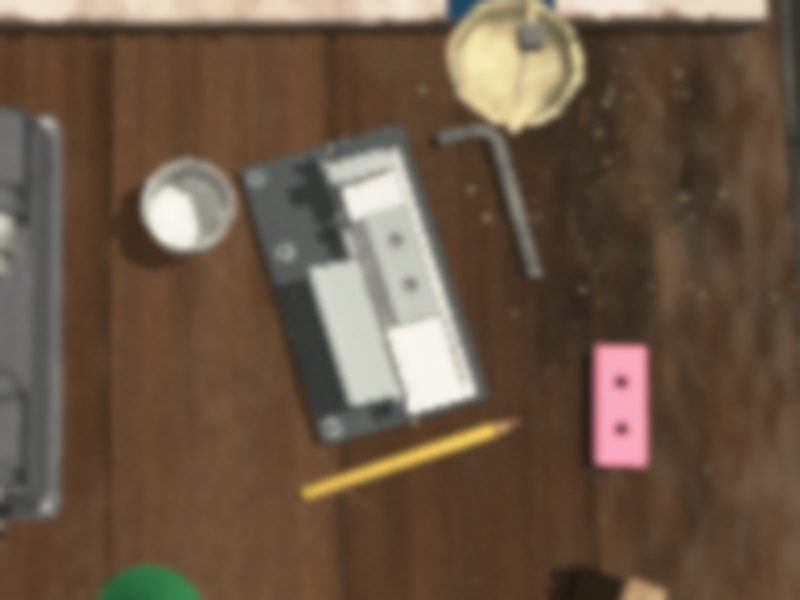

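```bash
cat > h.py <<'E'
import numpy as np
CAM={'side':(475.984,321.099,209.232,np.array([[4.65018151e-01,7.58172504e-01,-4.57091428e-01,53.7970230],[-8.85299524e-01,3.99229543e-01,-2.38454451e-01,-241.077083],[1.69479367e-03,5.15548471e-01,8.56858741e-01,905.208137]])),
'top':(417.110,319.749,200.386,np.array([[-1.89460164e-03,9.85579649e-01,-1.69201554e-01,328.753814],[-9.99970413e-01,-3.12871723e-03,-7.02744396e-03,-16.7113243],[-7.45548957e-03,1.69183234e-01,9.85556416e-01,998.932125]]))}
def w(cam,u,v,z):
    f,cx,cy,P=CAM[cam]; d=P[:,:3]@np.array([(u-cx)/f,-(v-cy)/f,-1]); o=P[:,3]
    return o+d*(z-o[2])/d[2]
def pr(cam,X):
    f,cx,cy,P=CAM[cam]; c=P[:,:3].T@(np.asarray(X)-P[:,3]); return np.array([cx+f*c[0]/-c[2],cy-f*c[1]/-c[2]])
E
python3 - <<'E'
from h import *
T=[(242,170),(403,125),(487,397),(320,442)]
S=[(340,157),(525,187),(484,485),(282,445)]
for z in (0,8,14,20):
    a=[w('top',280+u/4,130+v/4,z)[:2] for u,v in T]; b=[w('side',270+u/4,170+v/4,z)[:2] for u,v in S]
    for n,q in(('top',a),('side',b)):
        q=np.array(q); e=np.roll(q,-1,0)-q
        print(z,n,q.round(0).tolist(),np.hypot(*e.T).round(0),q.mean(0).round(1), np.degrees(np.arctan2(*(q[0]-q[3])[::-1])).round(1),np.degrees(np.arctan2(*(q[1]-q[2])[::-1])).round(1))
for n,pts in(('top',[(362,216),(406,205),(440,311),(393,325)]),('side',[(437,237),(490,237),(475,363),(421,355)])):
    o=(280,130) if n=='top' else (270,170)
    q=np.array([w(n,o[0]+u/4,o[1]+v/4,32)[:2] for u,v in pts]);e=np.roll(q,-1,0)-q
    print('bar',n,q.round(0).tolist(),np.hypot(*e.T).round(0),q.mean(0).round(1))
E
```

```text
0 top [[570.0, -61.0], [598.0, -160.0], [429.0, -206.0], [403.0, -106.0]] [103. 174. 104. 173.] [ 499.9 -133.2] 15.0 15.2
0 side [[572.0, -56.0], [602.0, -154.0], [432.0, -203.0], [404.0, -104.0]] [103. 177. 103. 175.] [ 502.2 -129.2] 15.9 16.1
8 top [[568.0, -60.0], [596.0, -159.0], [429.0, -205.0], [402.0, -105.0]] [103. 173. 103. 171.] [ 498.5 -132.2] 15.0 15.2
8 side [[567.0, -57.0], [597.0, -155.0], [428.0, -203.0], [401.0, -105.0]] [102. 175. 102. 173.] [ 498.3 -130.1] 15.9 16.1
14 top [[566.0, -60.0], [594.0, -158.0], [428.0, -203.0], [402.0, -104.0]] [102. 172. 103. 170.] [ 497.5 -131.5] 15.0 15.2
14 side [[564.0, -59.0], [593.0, -155.0], [426.0, -204.0], [398.0, -106.0]] [101. 174. 102. 172.] [ 495.3 -130.9] 15.9 16.1
20 top [[565.0, -60.0], [592.0, -157.0], [427.0, -202.0], [401.0, -104.0]] [101. 171. 102. 169.] [ 496.4 -130.8] 15.0 15.2
20 side [[560.0, -60.0], [590.0, -156.0], [423.0, -204.0], [396.0, -107.0]] [101. 173. 101. 171.] [ 492.3 -131.6] 15.9 16.1
bar top [[534.0, -130.0], [540.0, -156.0], [477.0, -174.0], [469.0, -147.0]] [27. 66. 29. 67.] [ 504.8 -151.8]
bar side [[533.0, -128.0], [546.0, -153.0], [476.0, -175.0], [467.0, -149.0]] [28. 73. 27. 69.] [ 505.6 -151.1]
```

```bash
python3 - <<'E'
from h import *
import cv2
x0,y0,a=498.5,-131.3,np.radians(15.5); c,s=np.cos(a),np.sin(a)
def W(x,y,z): return (x0+c*x-s*y,y0+s*x+c*y,z)
out=[]
for n,o in(('top',(280,130)),('side',(270,170))):
    im=cv2.imread(f"pics/{n}0.png")[o[1]:o[1]+150,o[0]:o[0]+200]; im=cv2.resize(im,(800,600),interpolation=cv2.INTER_CUBIC)
    def poly(pts,col):
        q=np.array([(pr(n,W(*p))-o+.5)*4 for p in pts]).round().astype(int); cv2.polylines(im,[q],True,col,1)
    poly([(-88,-52,0),(88,-52,0),(88,52,0),(-88,52,0)],(0,0,255))
    poly([(-88,-38,20),(70,-38,20),(70,-6,20),(-88,-6,20)],(0,255,0))
    poly([(70,-38,34),(70,-6,34)],(255,255,0))
    poly([(-34,-36,32),(36,-36,32),(36,-8,32),(-34,-8,32)],(255,0,255))
    h=np.tan(.42)*34
    poly([(-72,3,26),(12,3,26),(12,34.5,26+h),(-72,34.5,26+h)],(0,165,255))
    cv2.imwrite(f"pics/ov_{n}.png",im)
E
```

```text
(no output)
```

View pics/ov_top.png

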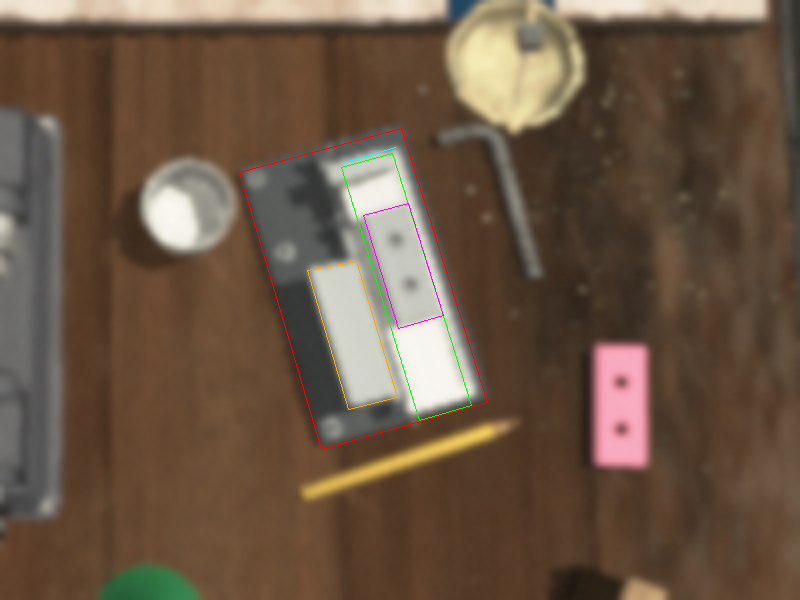

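View pics/ov_side.png

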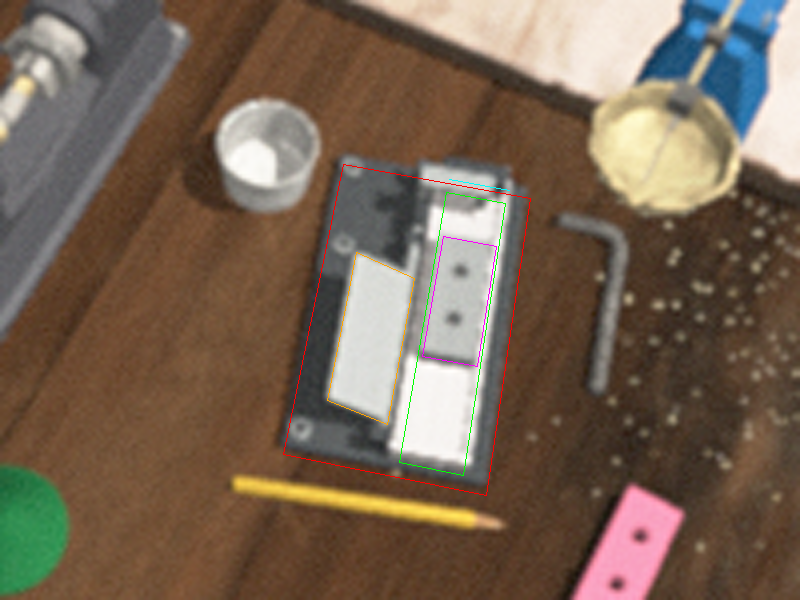

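```bash
python3 -m pendant '[[[3,-3,4],[0,0,-0.12],-0.3],[[27,-33,5],[0,0,-1.3],-0.3],[[27,-33,5],[0,0,-1.3],-0.3],[[27,-33,5],[0,0,-1.3],-0.3],[[27,-33,5],[0,0,-1.3],-0.3],[[27,-33,5],[0,0,-1.3],-0.3],[[27,-33,5],[0,0,-1.3],-0.3],[[27,-33,5],[0,0,-1.3],-0.3],[[27,-33,5],[0,0,-1.3],-0.3],[[27,-33,5],[0,0,-1.3],-0.3],[[27,-33,5],[0,0,-1.3],-0.3],[[28.85,-77.5,5],[0,0,-2.624],-0.3],[[28.85,-77.5,5],[0,0,-2.624],-0.3],[[28.85,-77.5,5],[0,0,-2.624],-0.3],[[28.85,-77.5,5],[0,0,-2.624],-0.3],[[28.85,-77.5,5],[0,0,-2.624],-0.3],[[28.85,-77.5,5],[0,0,-2.624],-0.3],[[28.85,-77.5,5],[0,0,-2.624],-0.3],[[28.85,-77.5,5],[0,0,-2.624],-0.3],[[28.85,-77.5,5],[0,0,-2.624],-0.3]]' 10; python3 -c "
from workcell import manip
print(manip.state())"
```

```text
time_s: 2.67
eef_pos: [444.2, -76.0, 269.9]
tcp_rot: [[0.894, 0.448, 0.001], [0.448, -0.894, 0.001], [0.001, -0.0, -1.0]]
force: [1.6, -0.3, -0.3]
finger_gap: 33.1
{'time_s': 2.6667, 'qpos': array([-0.48967687,  0.36315017,  0.81289314,  1.99266231, -0.33157291,
        0.91961496, -0.61149261]), 'joint_velocities': array([ 0.92520997,  0.26349372,  0.39830856, -0.20002738, -0.32441159,
        0.14195336, -0.05045794]), 'tau': array([-4.18817863e+00, -3.40043449e+01,  5.29918447e+00, -1.52673268e+01,
        4.48012948e-01,  9.48365981e-03,  3.92253092e-02]), 'eef_pos': array([444.21201536, -76.03923767, 269.89196423]), 'tcp_rot': array([[ 8.94122971e-01,  4.47819914e-01,  1.19924438e-03],
       [ 4.47819451e-01, -8.94123774e-01,  6.44649049e-04],
       [ 1.36095959e-03, -3.93505645e-05, -9.99999073e-01]]), 'force': array([ 1.57710276, -0.29934529, -0.28573305]), 'ft_torque': array([0.01055509, 0.03599555, 0.01659849]), 'finger_gap': 33.05667241350684}
```

```bash
python3 -m pendant '[[[0,0,0],[0,0,0],-0.3],[[0,0,0],[0,0,0],-0.3],[[0,0,0],[0,0,0],-0.3]]'
```

```text
time_s: 2.92
eef_pos: [444.3, -73.7, 269.4]
tcp_rot: [[0.891, 0.454, -0.0], [0.454, -0.891, 0.001], [0.0, -0.001, -1.0]]
force: [0.1, 1.4, -0.5]
finger_gap: 32.9
```

```bash
python3 -m pendant '[[[0.3,-7.1,0],[0,0,-0.2],-0.3],[[0.3,-7.1,0],[0,0,-0.2],-0.3],[[0.3,-7.1,-4],[0,0,-0.2],-0.3],[[0.3,-7.1,-8],[0,0,-0.2],-0.3],[[0.3,-7.1,-12],[0,0,-0.2],-0.3],[[0.3,-7.1,-15],[0,0,-0.2],-0.3],[[0.3,-7.1,-18],[0,0,-0.2],-0.3],[[0.3,-7.1,-18],[0,0,-0.2],-0.3],[[0.3,-7.1,-18],[0,0,-0.2],-0.3]]'
cat > ov.py <<'E'
from h import *
import cv2,sys
from workcell import manip
x0,y0,a=499.5,-131,np.radians(15.5); c,s=np.cos(a),np.sin(a)
def W(x,y,z): return (x0+c*x-s*y,y0+s*x+c*y,z)
st=manip.state(); p=st["eef_pos"]; R=st["tcp_rot"]
d=p-[x0,y0,0]; print("tcp fix",(c*d[0]+s*d[1]).round(1),(-s*d[0]+c*d[1]).round(1),"tip z",(p[2]-14).round(1),"jaw",np.degrees(np.arctan2(R[1,1],R[0,1])).round(2),"F",st["force"].round(1),"Ffix",(c*st["force"][0]+s*st["force"][1]).round(1),"tiltz",R[:2,2].round(4),st["time_s"])
tag=sys.argv[1]
ims=[]
for n,o in(('top',(310,150)),('side',(310,180))):
    q=manip.read_camera(n)["pixels"][:,:,::-1]; im=q[o[1]:o[1]+120,o[0]:o[0]+100]
    im=cv2.resize(im,(400*1,480),interpolation=cv2.INTER_CUBIC)
    for sg in(1,-1):
        g=st["finger_gap"]/2
        cs=[p+R@np.array([x,sg*y,14]) for x,y in((-8,g),(8,g),(8,g+12.5),(-8,g+12.5))]
        k=np.array([(pr(n,v)-o+.5)*4 for v in cs]).round().astype(int)
        if len(sys.argv)>2: cv2.polylines(im,[k],True,(0,0,255),1)
    ims.append(im)
cv2.imwrite(f"pics/{tag}.png",np.hstack(ims))
E
python3 ov.py a1 x
```

```text
time_s: 3.67
eef_pos: [446.9, -143.6, 88.8]
tcp_rot: [[0.963, 0.269, -0.003], [0.269, -0.963, 0.002], [-0.002, -0.002, -1.0]]
force: [0.2, -0.7, -0.0]
finger_gap: 33.1
tcp fix -54.1 1.9 tip z 74.8 jaw -74.4 F [ 0.2 -0.7 -0. ] Ffix 0.0 tiltz [-0.0028  0.0018] 3.6667
```

View pics/a1.png

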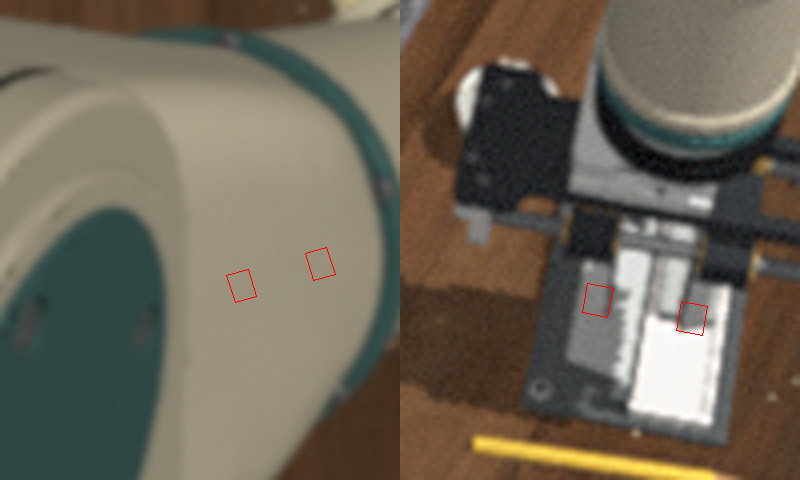

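```bash
python3 -m pendant '[[[0,-0.1,-1.5],[0,0,0],-0.3],[[0,-0.1,-3.0],[0,0,0],-0.3],[[0,-0.1,-3.3],[0,0,0],-0.3],[[0,-0.1,-3.3],[0,0,0],-0.3]]'
python3 ov.py a2 x
```

```text
time_s: 4.1
eef_pos: [448.1, -146.1, 57.4]
tcp_rot: [[0.964, 0.267, 0.001], [0.267, -0.964, 0.0], [0.001, 0.0, -1.0]]
force: [0.1, -0.7, 0.3]
finger_gap: 33.2
tcp fix -53.6 -0.8 tip z 43.4 jaw -74.5 F [ 0.1 -0.7  0.3] Ffix -0.1 tiltz [0.0014 0.0001] 4.1
```

View pics/a2.png

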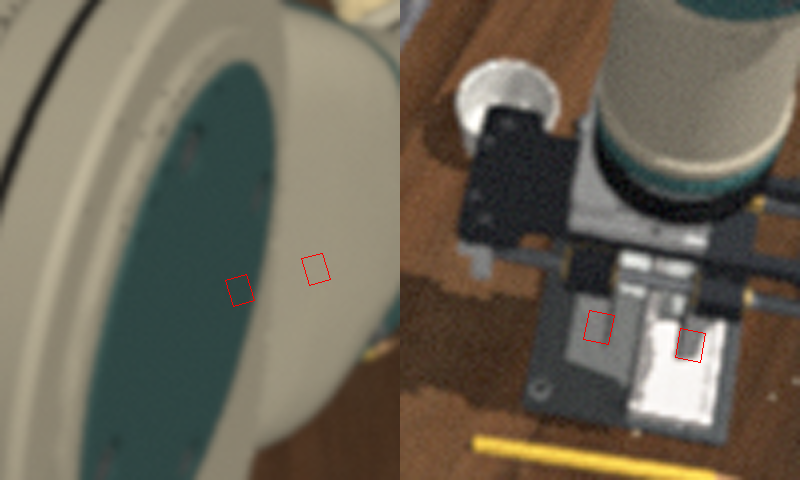

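```bash
python3 -m pendant '[[[0,0,-0.4],[0,0,0],-0.3],[[0,0,-0.8],[0,0,0],-0.3],[[0,0,-1.2],[0,0,0],-0.3],[[0,0,-1.2],[0,0,0],-0.3],[[0,0,-1.2],[0,0,0],-0.3]]'
python3 ov.py a3 x
```

```text
time_s: 4.62
eef_pos: [447.7, -146.0, 44.5]
tcp_rot: [[0.964, 0.267, 0.0], [0.267, -0.964, 0.001], [0.001, -0.001, -1.0]]
force: [1.0, 1.0, 3.4]
finger_gap: 32.8
tcp fix -53.9 -0.6 tip z 30.5 jaw -74.54 F [1.  1.  3.4] Ffix 1.2 tiltz [0.0004 0.0008] 4.6167
```

View pics/a3.png

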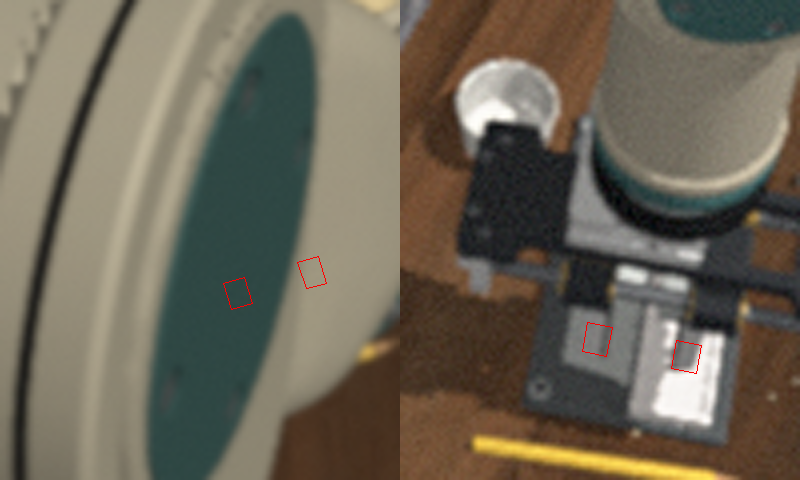

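```bash
python3 -m pendant '[[[0,0,-0.2],[0,0,0],-0.3],[[0,0,-0.4],[0,0,0],-0.3],[[0,0,-0.4],[0,0,0],-0.3],[[0,0,-0.4],[0,0,0],-0.3]]'
python3 ov.py a4 x
```

```text
time_s: 5.05
eef_pos: [447.3, -144.9, 40.6]
tcp_rot: [[0.964, 0.267, -0.0], [0.267, -0.964, 0.003], [0.0, -0.003, -1.0]]
force: [0.7, 3.3, 7.0]
finger_gap: 33.0
tcp fix -54.0 0.5 tip z 26.6 jaw -74.5 F [0.7 3.3 7. ] Ffix 1.6 tiltz [-0.0003  0.0025] 5.05
```

View pics/a4.png

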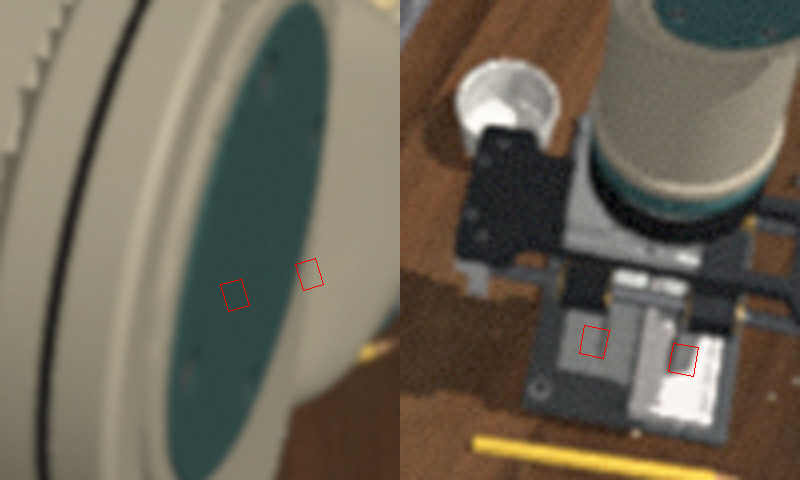

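```bash
python3 -m pendant '[[[0.29,0.08,0.03],[0,0,0],-0.3],[[0.58,0.16,0.03],[0,0,0],-0.3],[[0.87,0.24,0.03],[0,0,0],-0.3],[[1.16,0.32,0.03],[0,0,0],-0.3],[[1.44,0.4,0.03],[0,0,0],-0.3],[[1.73,0.48,0.03],[0,0,0],-0.3],[[2.02,0.56,0.03],[0,0,0],-0.3],[[2.31,0.64,0.03],[0,0,0],-0.3],[[2.6,0.72,0.03],[0,0,0],-0.3],[[2.89,0.8,0.03],[0,0,0],-0.3],[[2.89,0.8,0.03],[0,0,0],-0.3]]'
python3 ov.py a5 x
```

```text
time_s: 6.07
eef_pos: [473.4, -139.5, 40.7]
tcp_rot: [[0.964, 0.265, -0.004], [0.265, -0.964, -0.001], [-0.004, -0.0, -1.0]]
force: [-5.2, -0.7, 8.0]
finger_gap: 32.8
tcp fix -27.4 -1.2 tip z 26.7 jaw -74.6 F [-5.2 -0.7  8. ] Ffix -5.2 tiltz [-0.0042 -0.0009] 6.0667
```

View pics/a5.png

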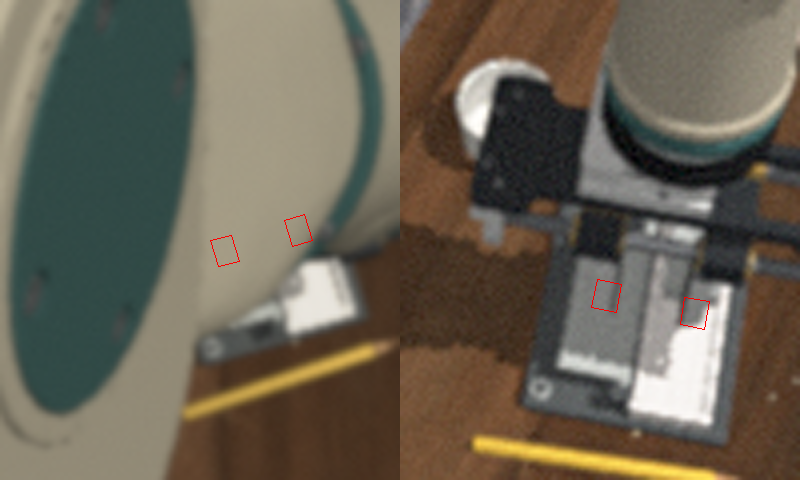

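```bash
python3 -m pendant '[[[0.29,0.08,0],[0,0,0],-0.3],[[0.58,0.16,0],[0,0,0],-0.3],[[0.87,0.24,0],[0,0,0],-0.3],[[1.16,0.32,0],[0,0,0],-0.3],[[1.16,0.32,0],[0,0,0],-0.3],[[1.16,0.32,0],[0,0,0],-0.3]]'
python3 ov.py a6 x
```

```text
time_s: 6.67
eef_pos: [485.0, -136.3, 40.7]
tcp_rot: [[0.964, 0.265, -0.004], [0.265, -0.964, -0.001], [-0.004, -0.0, -1.0]]
force: [-5.4, -1.1, 7.2]
finger_gap: 32.6
tcp fix -15.4 -1.3 tip z 26.7 jaw -74.61 F [-5.4 -1.1  7.2] Ffix -5.5 tiltz [-0.004  -0.0009] 6.6667
```

View pics/a6.png

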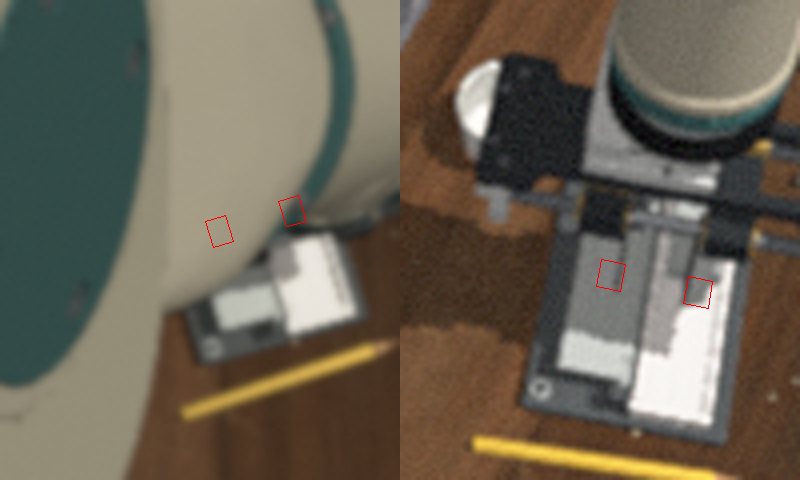

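```bash
python3 -m pendant '[[[0.19,0.05,0],[0,0,0],-0.3],[[0.39,0.11,0],[0,0,0],-0.3],[[0.58,0.16,0],[0,0,0],-0.3],[[0.58,0.16,0],[0,0,0],-0.3],[[0.58,0.16,0],[0,0,0],-0.3]]'
python3 ov.py a7 x
```

```text
time_s: 7.18
eef_pos: [490.6, -134.8, 40.7]
tcp_rot: [[0.964, 0.265, -0.004], [0.265, -0.964, -0.001], [-0.004, -0.0, -1.0]]
force: [-5.3, -2.1, 6.3]
finger_gap: 33.2
tcp fix -9.6 -1.3 tip z 26.7 jaw -74.62 F [-5.3 -2.1  6.3] Ffix -5.7 tiltz [-0.0044 -0.0009] 7.1833
```

```bash
python3 -m pendant '[[[0.14,0.04,0],[0,0,0],-0.3],[[0.29,0.08,0],[0,0,0],-0.3],[[0.29,0.08,0],[0,0,0],-0.3],[[0.29,0.08,0],[0,0,0],-0.3]]'
python3 ov.py a8 x
```

```text
time_s: 7.62
eef_pos: [493.2, -134.1, 40.7]
tcp_rot: [[0.964, 0.265, -0.005], [0.265, -0.964, -0.001], [-0.005, -0.0, -1.0]]
force: [-5.9, -2.8, 6.8]
finger_gap: 33.1
tcp fix -6.9 -1.3 tip z 26.7 jaw -74.62 F [-5.9 -2.8  6.8] Ffix -6.5 tiltz [-0.0048 -0.0009] 7.6167
```

View pics/a8.png

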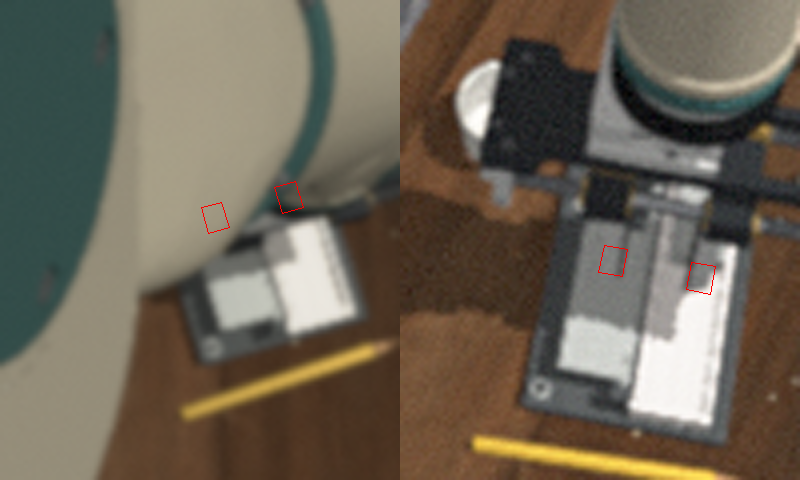

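```bash
python3 -m pendant '[[[0.1,0.03,0],[0,0,0],-0.3],[[0.19,0.05,0],[0,0,0],-0.3],[[0.29,0.08,0],[0,0,0],-0.3],[[0.29,0.08,0],[0,0,0],-0.3],[[0.29,0.08,0],[0,0,0],-0.3]]'
python3 ov.py a9 x
```

```text
time_s: 8.13
eef_pos: [493.8, -133.9, 40.6]
tcp_rot: [[0.965, 0.264, -0.008], [0.264, -0.965, -0.001], [-0.008, -0.001, -1.0]]
force: [-10.7, -2.8, 10.4]
finger_gap: 32.9
tcp fix -6.2 -1.3 tip z 26.6 jaw -74.7 F [-10.7  -2.8  10.4] Ffix -11.1 tiltz [-0.008  -0.0009] 8.1333
```

```bash
python3 -m pendant '[[[0.1,0.03,0],[0,0,0],-0.3],[[0.19,0.05,0],[0,0,0],-0.3],[[0.19,0.05,0],[0,0,0],-0.3],[[0.19,0.05,0],[0,0,0],-0.3]]'
python3 ov.py b0 x
```

```text
time_s: 8.57
eef_pos: [494.0, -133.9, 40.5]
tcp_rot: [[0.965, 0.263, -0.011], [0.263, -0.965, -0.001], [-0.01, -0.002, -1.0]]
force: [-13.1, -3.7, 13.5]
finger_gap: 32.9
tcp fix -6.1 -1.3 tip z 26.5 jaw -74.76 F [-13.1  -3.7  13.5] Ffix -13.6 tiltz [-0.0105 -0.0008] 8.5667
```

Firm against the stop. I'll back off while the plate is still held, then rise.

```bash
python3 -m pendant '[[[-0.29,-0.08,0],[0,0,0],-0.3],[[-0.58,-0.16,0],[0,0,0],-0.3],[[-0.87,-0.24,0],[0,0,0],-0.3],[[-1.25,-0.35,0],[0,0,0],-0.3],[[-1.54,-0.43,0],[0,0,0],-0.3],[[-1.54,-0.43,0],[0,0,0],-0.3]]'
python3 ov.py b1 x
```

```text
time_s: 9.17
eef_pos: [488.0, -136.7, 41.7]
tcp_rot: [[0.964, 0.266, 0.004], [0.266, -0.964, -0.002], [0.004, 0.003, -1.0]]
force: [3.0, 0.1, 6.3]
finger_gap: 32.8
tcp fix -12.6 -2.4 tip z 27.7 jaw -74.59 F [3.  0.1 6.3] Ffix 3.0 tiltz [ 0.0044 -0.0016] 9.1667
```

View pics/b1.png

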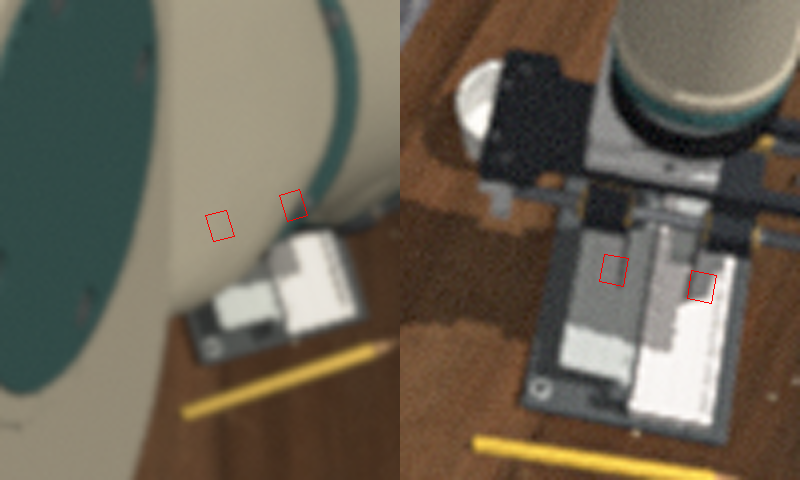

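Backed off by 6.5 mm (only plate friction now). Rise slowly, then high and away so both cameras can see.

```bash
python3 -m pendant '[[[0,0,0.3],[0,0,0],-0.3],[[0,0,0.6],[0,0,0],-0.3],[[0,0,0.9],[0,0,0],-0.3],[[0,0,1.2],[0,0,0],-0.3],[[0,0,2],[0,0,0],-0.3],[[0,0,4],[0,0,0],-0.3],[[0,0,8],[0,0,0],-0.3],[[0,0,12],[0,0,0],-0.3],[[0,0,16],[0,0,0],-0.3],[[0,4,20],[0,0,0],-0.3],[[0,8,20],[0,0,0],-0.3],[[0,12,20],[0,0,0],-0.3],[[0,16,20],[0,0,0],-0.3],[[0,20,20],[0,0,0],-0.3],[[0,24,20],[0,0,0],-0.3],[[0,28,20],[0,0,0],-0.3],[[0,32,20],[0,0,0],-0.3],[[0,36,20],[0,0,0],-0.3],[[0,36,20],[0,0,0],-0.3]]'
python3 - <<'E'
from workcell import manip
import cv2
for n in("side","top"):
    p=manip.read_camera(n)["pixels"][:,:,::-1]
    cv2.imwrite(f"pics/{n}9.png",p)
    o=(280,130) if n=="top" else (270,170)
    cv2.imwrite(f"pics/{n}9c.png",cv2.resize(p[o[1]:o[1]+150,o[0]:o[0]+200],(800,600),interpolation=cv2.INTER_CUBIC))
print(manip.state()["time_s"])
E
```

```text
time_s: 10.85
eef_pos: [484.2, 234.0, 240.0]
tcp_rot: [[0.96, 0.279, -0.002], [0.279, -0.96, 0.003], [-0.001, -0.004, -1.0]]
force: [0.1, 0.7, 0.1]
finger_gap: 33.0
10.95
```

View pics/top9c.png

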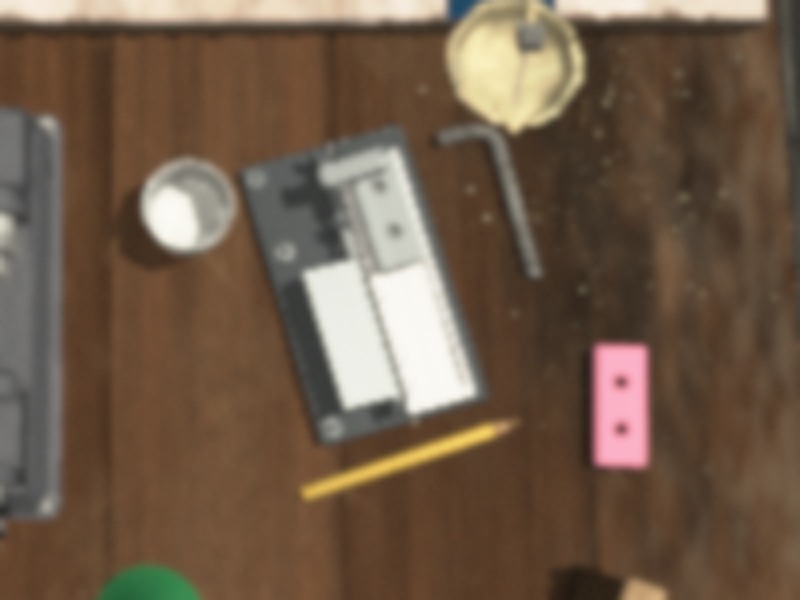

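View pics/side9c.png

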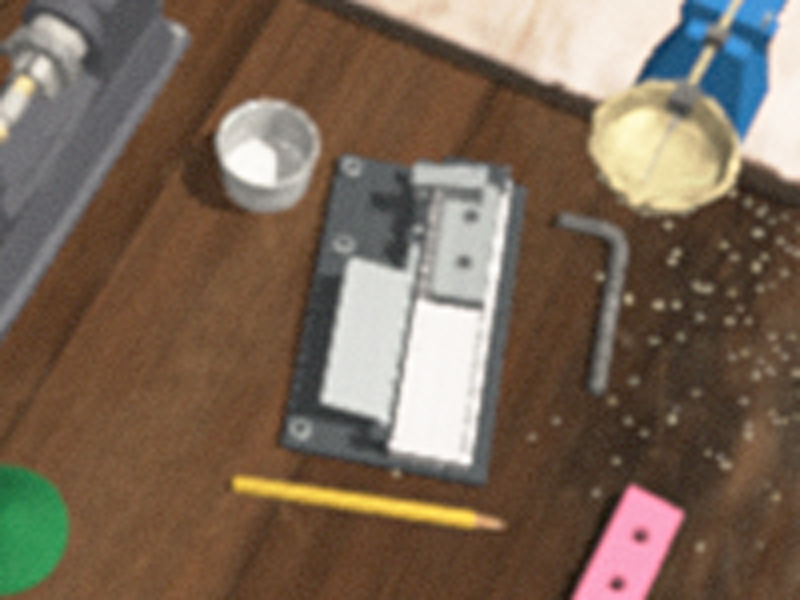

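```bash
python3 - <<'E'
from h import *
x0,y0,a=499.5,-131,np.radians(15.5); c,s=np.cos(a),np.sin(a)
def F(n,u,v,z=32):
    o=(280,130) if n=='top' else (270,170); p=w(n,o[0]+u/4-.5+.5*0,o[1]+v/4-.5+.5*0,z); d=p-[x0,y0,0]; return np.array([c*d[0]+s*d[1],-s*d[0]+c*d[1]])
for n,B,A in(('top',[(397,239),(410,285)],[(379,187),(396,231)]),('side',[(460,271),(453,318)],[(470,216),(463,262)])):
    b=np.mean([F(n,*q) for q in B],0);a_=np.mean([F(n,*q) for q in A],0); print(n,'before',b.round(1),'after',a_.round(1),'move',(a_-b).round(1))
    for q,z,l in (((403,153),20,'far corner'),):
        pass
print('rear top',F('top',375,275),F('top',422,262),'rear side',F('side',427,296),F('side',482,305))
# fixture ends measured, for x scale at z=0..8
for z in(0,8): print('fix ends top',[F('top',u,v,z).round(1).tolist() for u,v in((242,170),(403,125),(487,397),(320,442))],'side',[F('side',u,v,z).round(1).tolist() for u,v in((340,157),(525,187),(484,485),(282,445))])
E
```

```text
top before [  1.7 -22.9] after [ 34.7 -23.1] move [33.1 -0.2]
side before [  2.9 -19.9] after [ 36.2 -20.3] move [33.3 -0.4]
rear top [-1.28802287 -4.47855214] [ -1.32110399 -33.34278055] rear side [-1.27071094 -5.25952579] [ -0.3929689  -33.56005316]
fix ends top [[87.9, 49.8], [88.4, -53.6], [-86.1, -52.8], [-85.0, 51.2]] side [[90.7, 54.5], [93.4, -48.4], [-83.7, -50.3], [-84.1, 53.2]]
fix ends top [[86.1, 50.7], [86.6, -52.0], [-86.5, -51.2], [-85.4, 52.0]] side [[85.9, 54.1], [88.5, -47.8], [-87.0, -49.7], [-87.5, 52.8]]
```

```bash
python3 -c "
from workcell import manip
print(manip.state()['force'].round(1), manip.sign_off())"
```

```text
the job is handed in; nothing more can be done
[-0.4 -1.  -0.3] None
```

The bar is home against the stop, the clip has closed on it, and the job is handed in after about 11 s of the 38 s allowed; it gave no verdict.

- **Pressing and pushing:** One fingertip held the clip plate down with about 7 N, its tip 26.7 mm above the bench (26 mm is plate level). The other fingertip slid the bar beneath the nose. At the stop the motion ended and the push force rose to about 13.6 N. I then backed the hand off about 6.5 mm with the plate still held, rose, and moved the hand clear.
- **Bar position:** The last pictures put the bar's centre at x ≈ 34.7 mm (top camera) and 36.2 mm (side camera), where home is 35 mm. The sideways readings were y ≈ -23.1 and -20.3 mm against a target of -22. The two cameras disagree by up to about 3 mm, close to their 2 mm calibration. All four readings lie inside the limits.
- **Clip and surroundings:** The nose sits on the bar and the plate is partly raised, as it should be when let go. I judged the clip angle by eye and did not measure it. The cup, hex key and pencil look unmoved, and the hand force reads about zero. I did not check the wax jar, lube jar, tape and tray in the last pictures; the hand crossed that side of the bench only high above it.

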